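# Unlock the medicine box and hold the key turned

## Robot

A 7-joint arm with a two-finger parallel gripper is mounted at the origin on a cart in front of the work surface, level with it; the furniture and walls round the work are solid. World frame = base frame: x ahead of the robot, y to its left, z up, the work surface at z = 0. Lengths are in m, angles in degrees, forces in N, time in s.
With the tool pointing down it reaches from about 0.425 to 0.875 m from the base axis. Payload 4.7 kg.
Tool frame: the origin (TCP) lies at the very end of the fingers, on their centre line; the grasp point (between the pads) lies 19 mm behind it; z points along the fingers, y is the line along which they close (so a half turn about z gives the same grasp; the last joint's range is limited). The gripper opens to 87 mm and grips with 3 to 60 N. Pads are 19 mm wide; open, the fingers measure 117 mm over their backs; the gripper's body (75 mm by 190 mm) begins 51 mm behind the grasp point.
Start: joints at [73.402, 18.392, -4.016, 83.108, 1.295, 78.541, -3.26], TCP at [0.194, -0.62, 0.223] pointing down, gripper open.
Joint ranges: [-163.93, 163.93], [-17.29, 119.83], [-79.2, 71.16], [3.27, 140.29], [-89.18, 269.18], [5.43, 117.66], [-154.24, 154.24]. Speed limits (degrees/s): [147.25, 147.25, 180, 180, 180, 180, 180].

## Interface

Orientations are given as [roll, pitch, yaw] about the fixed x, y, z axes, in that order (R = Rz(yaw) Ry(pitch) Rx(roll)).
In Python, from plant import manip gives the robot as it stands.
- The arm moves only by the tool arm_command, never from a script. Its argument "commands" is a list of rows, each an object of numbers: "tx", "ty", "tz": the shift along the tool's x, y, z scaled (see below); "ax", "ay", "az": the turn, a rotation vector about the tool's x, y, z scaled (see below); "hand": the opening, from 0 (shut) to 1 (fully open). A call has 1 to 8 rows; each row is the pose to reach, as a shift and turn from the pose commanded when the call began, along the tool's axes at that moment, turning the shorter way round; what a row does not reach only later rows make up. The controller multiplies each number of a shift by 0.25 m and each number of a turn by 180 degrees. A row lasts 1/12 s, in which the tool goes at most 41.7 mm and 7.16 degrees, less where a joint would pass 70% of its speed; a pose out of reach is approached as far as the arm can. A call with a number of a shift or a turn outside -1 to 1 is refused whole. A call with a gripper value outside its range is refused whole. The fingers move at their own pace and stop on an object; "newtons" is the grip in N (left out, the last holds). Time passes only in rows, so rows that repeat a pose let the fingers close. It gives the time, the measured TCP pose, the force, the opening and the grip force at its end, in the units of the state.
- manip.state(): the state, without advancing time (a new reading comes with each control period).
- manip.grab_frame(name): name is "scene" or "top"; returns a dict with "image" (384x512x3 uint8, red, green, blue), "camera_matrix" (3x3 intrinsics, pixels), "k1" (the pictures are not rectified: a ray, as slopes to the right and down, at radius r is drawn at 1 + k1 r^2 times it, then the intrinsics apply), "R" (3x3) and "t" (3): a world point X has camera coordinates R X + t. Camera axes: x right, y down, z forward; pixel columns grow to the right and rows downward; lengths in m; the calibration is good to about 2 mm. A picture is of the moment at which its call begins. There is no depth.
- manip.hand_in(): hands the job in; it is judged then, once.
The state is a dict: "time_s": time; "qpos": joint angles; "qd": joint speeds; "tau": joint torques, N m; "tool_pos": TCP position; "orientation": TCP orientation; "ft_force": force on the tool from outside, world axes, zero at the start; "ft_torque": the same for the moment, N m; "grip_width": finger opening in m; "grasp_force": force on a finger pad.
Only numpy, scipy, OpenCV 4.12 (cv2) and the standard library are available. Lean on these libraries where they do the work, as an engineer would, in place of code of your own. Each camera call takes 0.05 s, during which the arm holds its last target. There are 200 camera calls.

## Task

Take the red-headed key out of its wooden holder and push it fully down into the keyhole on top of the green medicine box, wiggling it a little if the sticky pins hold it up. Then turn it a quarter turn clockwise (seen from above) and keep hold of it there against the lock's return spring, so that the bolt stays drawn back while someone else opens the lid: finish while still gripping the turned key. Leave the blue key in its holder and the other things on the worktop undisturbed.

Things in the scene. Friction and masses are not known exactly. Their poses are not given: they have to be found in the camera images.
- key_red: The key to use, 71 mm tall, 35 g, upright in its holder, blade down. Origin: middle of the blade's tip; z up the key, x along the blade's width, y through its thickness. Blade 14 (x) x 5 (y) x 20 mm, half-round tip; then a 4.4 mm round neck; collar 21 mm across at z = 28 to 31 mm. Fits either way round (half turn). It hangs on its collar, 28 mm deep, and lifts straight up and out.
- red_head (a point): Best grip point of the red key, 56 mm above its tip, in its flat red plastic head; axes as the key's. The head is 34 mm wide (x), 8 mm thick (y) and spans z = 31 to 71 mm of the key: grip it across y. The collar's top lies 25 mm below this point; keep the fingertips above it.
- key_blue: A similar key with a blue head and an 18.5 mm wide blade, for another lock: it does not fit. Origin and axes as for the red key. Leave it in its holder.
- stand_red: Fixed dark wooden block, 60 x 50 x 36 mm (x, y, z), the red key's holder, with a slot along its x from the top. Origin at the centre of its underside.
- stand_blue: Fixed dark wooden block of the same size, the blue key's holder. Origin at the centre of its underside.
- lockbox: Green metal medicine box with a white lid and a red cross on it, fixed to the worktop, about 170 x 164 x 80 mm (x, y, z). Origin at the centre of its underside; x points to the rear, away from the lock.
- keyhole (a point): Middle of the keyhole, on top of the 50 mm steel cover plate near the box's front edge, 58 mm in front of the box's origin, 84 mm up. Axes as the box's: z up, slot along x, 16 mm long (x), 7 mm wide (y), bevelled. Key home: collar on the plate, tip 28 mm below this point; only then can it turn, as the 5 mm plate is fixed. Nothing within 60 mm rises over 5 mm above this point.
- pins (a point): Middle of the two hidden sticky pins in the lock, 16 mm below the keyhole. They stand at about 11 and 21 mm depth, one on each flank of the slot, and resist the blade with roughly 5 to 15 N on the way down; they stay where they have been pushed.
- plug (a joint): Turn of the lock's plug beneath the cover plate, rad: 0 at rest (slot in line with the plate's), growing clockwise seen from above; stop at 1.66, a quarter turn is 1.57. A spring (0.05 N m per rad) returns it to 0 when the key is let go. The key has up to 0.15 rad of play in it and must turn that much further. The small dark bolt behind the plate draws back with it.
- mug: White mug with small grey leaves, 92 x 127 x 95 mm, a bystander.
- honey: Honey jar, 58 x 62 x 99 mm, a bystander.
- tin: Red tin, 57 mm across and 72 mm tall, a bystander.
- mixer_cover: A tall chequered mixer cover, fixed, 300 x 190 x 340 mm (x, y, z), origin at the middle of its underside. It stands beside the key holders, to the right, and between the robot's starting place and the work: go over it or round its front, not through it. Wall cupboards hang above and behind it, 450 mm above the worktop, beginning 650 mm in front of the robot.

How it is judged (in metres and radians):
On the way, in this order (a step that is already met when the one before it is completed fails the run):
1. the red key is fully home in the keyhole, collar down on the plate (z of key_red in the frame of keyhole below -0.0255 m and horizontal distance between key_red and keyhole below 0.005 m), for 0.1 s.
2. the key, still home, has turned the plug a quarter turn (value of joint plug above 1.25 rad and z of key_red in the frame of keyhole below -0.024 m), for 0.3 s.
At the end, for the whole second after the job is handed in: The red key is home in the lock (tip at least 24 mm below the plate's face, within 5 mm of the keyhole's centre), the plug is turned by more than 1.25 rad, and the fingers still grip the key (over 1.5 N); the blue key has moved less than 15 mm (all of step 2 and horizontal distance between key_red and keyhole below 0.005 m and contact force between the fingers and key_red above 1.5 N and distance of key_blue from where it was at the start of the episode below 0.015 m); the arm keeps its last pose, push and grip.
It fails at once if the blue key is moved 15 mm or more (distance of key_blue from where it was at the start of the episode above 0.015 m).
It fails at once if the mug, the honey jar or the tin is moved more than 30 mm or tipped (distance of any of mug, honey, tin from where it was at the start of the episode above 0.03 m or angle between any of mug, honey, tin's own z axis and vertical above 0.5 rad).
It also fails if it takes over 51 s, if anything falls off the work surface, if the arm or the gripper's body presses on something with over 40 N, if the wrist force passes 120 N, or if a joint passes its speed limit or range.

## Working session

There is one attempt and no reset: what is moved stays moved. The work goes in short steps, Python scripts to look and compute and a tool call to move; the robot and the scene stay as the last step left them, time stands still between calls to the robot, and variables do not carry over. Pictures are saved under pics/ and viewed, at most 10 in all, crops included, and the job is handed in when it is done.

Besides the shell and the picture viewer there is one more tool, called after "Request:" by a JSON object that holds its "name" and its "arguments". arm_command: Moves the arm, as the interface text tells. Its arguments: {"type":"object","properties":{"commands":{"type":"array"},"newtons":{"type":"number"}},"required":["commands"]}

```bash
mkdir -p pics; ls; cat > h.py <<'E'
import numpy as np, cv2
from plant import manip
def grab(n):
    f=manip.grab_frame(n); return f
def ray(f,uv):
    K=np.array(f["camera_matrix"]);R=np.array(f["R"]);t=np.array(f["t"])
    p=np.linalg.inv(K)@[uv[0],uv[1],1]; d=np.hypot(p[0],p[1]); r=d
    for _ in range(30): r=d/(1+f["k1"]*r*r)
    s=r/d if d>0 else 1
    return -R.T@t, R.T@np.array([p[0]*s,p[1]*s,1])
def onz(f,uv,z):
    c,d=ray(f,uv); return c+d*(z-c[2])/d[2]
def tri(rs):
    A=np.zeros((3,3));b=np.zeros(3)
    for c,d in rs:
        d=d/np.linalg.norm(d);P=np.eye(3)-np.outer(d,d);A+=P;b+=P@c
    return np.linalg.solve(A,b)
def proj(f,X):
    K=np.array(f["camera_matrix"]);p=np.array(f["R"])@X+f["t"];p=p[:2]/p[2]
    p=p*(1+f["k1"]*(p@p)); return K[:2,:2]@p+K[:2,2]
E
python3 - <<'E'
from h import *
for n in ("scene","top"):
    f=grab(n); np.save(n+".npy",f,allow_pickle=True)
    cv2.imwrite(f"pics/{n}0.png",cv2.resize(f["image"][...,::-1],(800,600),interpolation=cv2.INTER_CUBIC))
    print(n,-np.array(f["R"]).T@f["t"],np.array(f["R"])[2],f["k1"],f["camera_matrix"])
print(manip.state())
E
```

```text
pics
scene [-0.13820943  0.2337681   0.50492967] [ 0.86759641 -0.0998477  -0.48714157] -0.07457516495297452 [[419.95626745   0.         252.01951402]
 [  0.         419.95626745 195.46625773]
 [  0.           0.           1.        ]]
top [0.47034047 0.16151451 1.17032883] [ 0.11411223 -0.02317664 -0.99319748] -0.15983237738348782 [[436.0861168    0.         251.47804808]
 [  0.         436.0861168  199.74555256]
 [  0.           0.           1.        ]]
{'time_s': 0.1, 'qpos': array([73.40364573, 18.43519659, -4.01709598, 83.16749053,  1.29551066,
       78.54008607, -3.26228724]), 'qd': array([-0.05158425, -0.10560313, -0.04783341, -0.11294788, -0.09310829,
       -0.00738305, -0.03878892]), 'tau': array([-1.07032058e-03, -4.92572880e+01, -4.05916404e-01, -3.13399851e+01,
       -6.39308151e-02,  3.95489100e-02,  8.83583698e-05]), 'tool_pos': array([ 0.19424275, -0.61978731,  0.22157043]), 'orientation': array([-1.79902493e+02,  5.39886351e-03,  1.74052434e+01]), 'ft_force': array([-0.38818058, -0.45054214, -0.45158309]), 'ft_torque': array([-0.04181692, -0.03134821, -0.01464315]), 'grasp_force': 0.0, 'grip_width': 0.08690353541860563}
```

View pics/scene0.png

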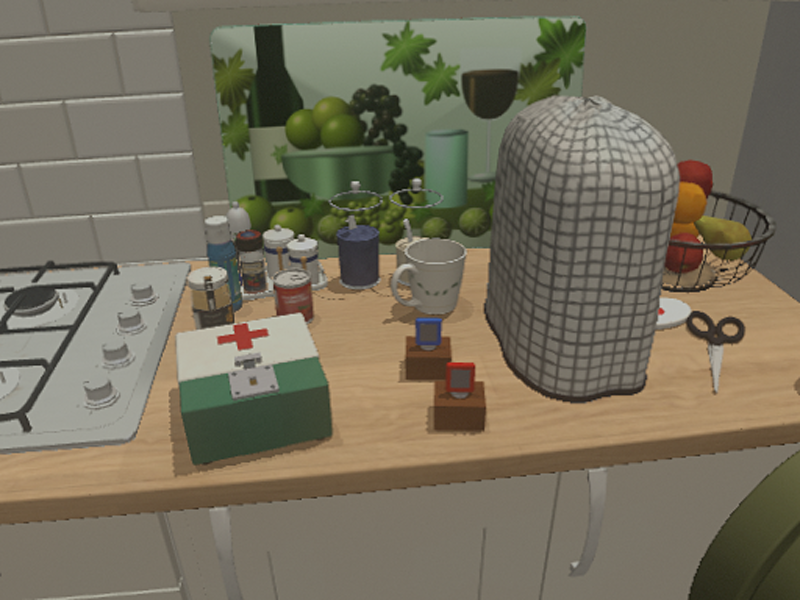

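View pics/top0.png

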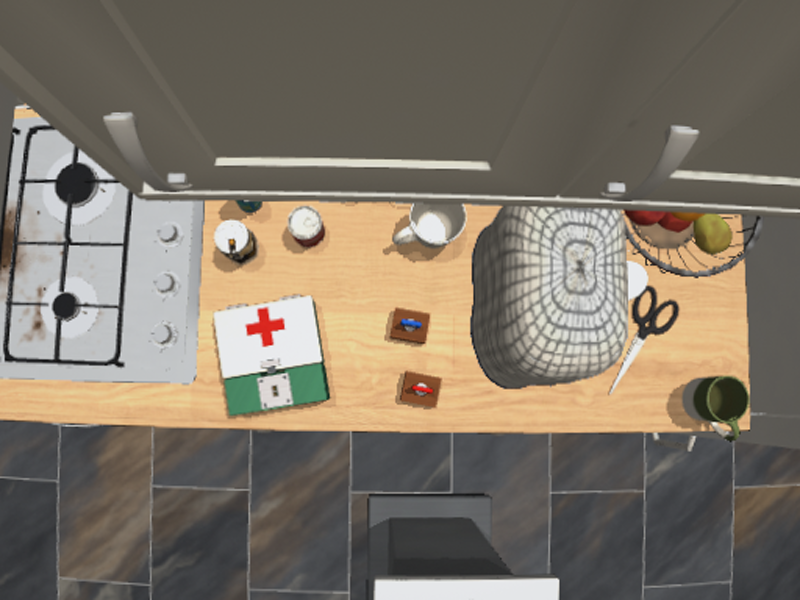

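The scene view shows the red key at about (460,380) and the blue key at (428,332), both at 800 px scale, with the lock plate at (252,380). In the top view the red key is at (420,389) and the keyhole at (275,391).

```bash
python3 - <<'E'
from h import *
F={n:np.load(n+".npy",allow_pickle=True).item() for n in("scene","top")}
def crop(n,x,y,w,h,s):
    return cv2.resize(F[n]["image"][y:y+h,x:x+w,::-1],(w*s,h*s),interpolation=cv2.INTER_CUBIC)
# top: lock, red ; scene: lock, red
a=crop("top",140,225,76,45,5);b=crop("top",250,225,76,45,5)
c=crop("scene",135,215,76,60,5);d=crop("scene",265,220,76,60,5)
cv2.imwrite("pics/c1.png",np.vstack([np.hstack([a,b]),np.hstack([c,d])]))
t=F["top"];im=t["image"]; hsv=cv2.cvtColor(im,cv2.COLOR_RGB2HSV)
def blob(hsv,m,x0,x1,y0,y1):
    mm=np.zeros_like(m);mm[y0:y1,x0:x1]=m[y0:y1,x0:x1];ys,xs=np.nonzero(mm);
    return np.c_[xs,ys].astype(np.float32)
red=((hsv[...,0]<8)|(hsv[...,0]>172))&(hsv[...,1]>170)&(hsv[...,2]>90)
p=blob(hsv,red,255,290,235,265);print("red top",len(p),cv2.minAreaRect(p))
# wood top outline
E
```

```text
red top 42 ((269.576904296875, 248.61538696289062), (13.532013893127441, 3.3339741230010986), 11.309932708740234)
```

View pics/c1.png

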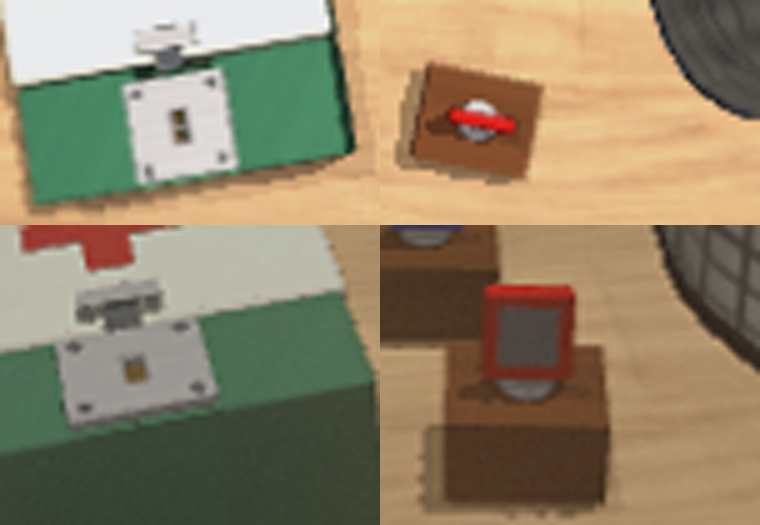

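The crops show the plate centred at crop (180,126) in the top view, with the gold keyhole in its middle. The red head lies nearly parallel to its holder's long side.

```bash
cat > meas.py <<'E'
from h import *
F={n:np.load(n+".npy",allow_pickle=True).item() for n in("scene","top")}
hs={n:cv2.cvtColor(F[n]["image"],cv2.COLOR_RGB2HSV) for n in F}
# green/white lid edge etc: use pixel picks from the crop, refined for the plate corners
def pick(x,y,ox,oy): return (ox+(x+.5)/5-.5, oy+(y+.5)/5-.5)
top,sc=F["top"],F["scene"]
P=[(122,85),(224,68),(238,168),(136,185)]
W=np.array([onz(top,pick(x,y,140,225),.084) for x,y in P]);print("plate top\n",W.round(4),W.mean(0))
P2=[(55,342),(203,318),(217,394),(68,420)]
W2=np.array([onz(sc,pick(x,y-225,135,215),.084) for x,y in P2]);print("plate scene\n",W2.round(4),W2.mean(0))
print("hole top",onz(top,pick(180,126,140,225),.084),"scene",onz(sc,pick(135,370-225,135,215),.084))
def yaw(v): return np.degrees(np.arctan2(v[1],v[0]))
for w in (W,W2): print("yaw box x", yaw(w[0]-w[3]),yaw(w[1]-w[2]),"y",yaw(w[0]-w[1])-90,yaw(w[3]-w[2])-90)
# lid front edge top and box front edge
g=lambda x,y:onz(top,pick(x,y,140,225),.08)
print("lid edge yaw",yaw(g(18,86)-g(332,35))-90)
# red head
for n,(x0,x1,y0,y1) in {"top":(255,290,235,265),"scene":(280,310,225,250)}.items():
    h=hs[n];red=((h[...,0]<8)|(h[...,0]>172))&(h[...,1]>150)&(h[...,2]>60)
    ys,xs=np.nonzero(red[y0:y1,x0:x1]);p=np.c_[xs+x0,ys+y0].astype(np.float32)
    print(n,len(p),cv2.minAreaRect(p))
e=[onz(top,pick(x-380,y,250,225),.079) for x,y in [(448,115),(516,126)]]
print("head ends top",e,np.mean(e,0),yaw(e[1]-e[0]),np.linalg.norm(e[1]-e[0]))
e=[onz(sc,pick(x-380,y-225,265,215+5),.079) for x,y in [(484,287),(574,287)]]
print("head ends scene",e,np.mean(e,0),yaw(e[1]-e[0]),np.linalg.norm(e[1]-e[0]))
s=[onz(top,pick(x-380,y,250,225),.036) for x,y in [(427,63),(543,84),(526,181),(411,158)]]
print("stand",np.mean(s,0),yaw(s[1]-s[0]),yaw(s[2]-s[3]),[np.linalg.norm(s[i]-s[i-1]) for i in range(4)])
s=[onz(sc,pick(x-380,y-225,265,220),.036) for x,y in [(448,340),(602,346),(607,428),(444,425)]]
print("stand sc",np.mean(s,0),yaw(s[1]-s[0]),yaw(s[2]-s[3]),[np.linalg.norm(s[i]-s[i-1]) for i in range(4)])
E
python3 meas.py
```

```text
plate top
 [[0.4867 0.3524 0.084 ]
 [0.4962 0.3016 0.084 ]
 [0.4468 0.2934 0.084 ]
 [0.4373 0.344  0.084 ]] [0.46676195 0.32287384 0.084     ]
plate scene
 [[0.4874 0.352  0.084 ]
 [0.4951 0.3003 0.084 ]
 [0.4482 0.294  0.084 ]
 [0.4405 0.3433 0.084 ]] [0.46782281 0.32238154 0.084     ]
hole top [0.46698982 0.32282706 0.084     ] scene [0.46630326 0.32263801 0.084     ]
yaw box x 9.673322448211527 9.464136041281398 y 10.530039662242714 10.583643945267681
yaw box x 10.479313820789194 7.640651501302163 y 8.472972739897529 8.97115109579579
lid edge yaw 10.284761107044275
top 43 ((269.576904296875, 248.61538696289062), (13.532013893127441, 3.3339741230010986), 11.309932708740234)
scene 159 ((294.0, 240.5), (17.0, 18.0), 90.0)
head ends top [array([0.47603947, 0.10514819, 0.079     ]), array([0.47097614, 0.07108034, 0.079     ])] [0.4735078  0.08811426 0.079     ] -98.45369975401263 0.03444206221771426
head ends scene [array([0.47735475, 0.10375539, 0.079     ]), array([0.4725074 , 0.07179522, 0.079     ])] [0.47493107 0.08777531 0.079     ] -98.62423209113527 0.03232567560033648
stand [0.47310518 0.08791968 0.036     ] -99.48931892639418 -100.59437743895026 [np.float64(0.049869643251097065), np.float64(0.061370437759201875), np.float64(0.05103975042869668), np.float64(0.06082763471955858)]
stand sc [0.47484515 0.08776797 0.036     ] -102.40484146259061 -100.22890311818298 [np.float64(0.052452103617657994), np.float64(0.05840894316667595), np.float64(0.05023343457217025), np.float64(0.05843359134354778)]
```

```bash
cat > u.py <<'E'
# python3 u.py x y z yaw [x0 y0 z0 yaw0]: units from commanded pose (default: measured)
import sys, numpy as np
from plant import manip
from scipy.spatial.transform import Rotation as Ro
s=manip.state()
def units(targets,p0=None,o0=None):
    p0=s["tool_pos"] if p0 is None else np.array(p0); o0=s["orientation"] if o0 is None else o0
    R=Ro.from_euler("xyz",o0,degrees=True)
    for x,y,z,yaw in targets:
        d=R.inv().apply(np.array([x,y,z])-p0)/.25
        a=(R.inv()*Ro.from_euler("xyz",[180,0,yaw],degrees=True)).as_rotvec()/np.pi
        print("t",d.round(4),"a",a.round(4))
E
python3 - <<'E'
from u import *
units([(.194,-.62,.42,17.4),(.22,-.5,.42,17.4),(.26,-.40,.42,30),(.37,-.27,.42,45)],[.194,-.62,.223],[180,0,17.4])
print()
units([(.43,-.15,.42,60),(.455,-.02,.42,70),(.474,.088,.36,80.5),(.474,.088,.22,80.5)],[.37,-.27,.42],[180,0,45])
E
```

```text
t [ 0.     0.    -0.788] a [0. 0. 0.]
t [ 0.2428 -0.4269 -0.788 ] a [0. 0. 0.]
t [ 0.5151 -0.7608 -0.788 ] a [-0.    0.   -0.07]
t [ 1.0904 -1.1254 -0.788 ] a [ 0.      0.     -0.1533]

t [ 0.5091 -0.1697 -0.    ] a [-0.      0.     -0.0833]
t [ 0.9475 -0.4667 -0.    ] a [-0.      0.     -0.1389]
t [ 1.3067 -0.7184  0.24  ] a [ 0.      0.     -0.1972]
t [ 1.3067 -0.7184  0.8   ] a [ 0.      0.     -0.1972]
```

Request:
{"name": "arm_command", "arguments": {"commands": [{"tz": -0.16, "hand": 1}, {"tz": -0.32, "hand": 1}, {"tz": -0.48, "hand": 1}, {"tz": -0.64, "hand": 1}, {"tx": 0.05, "ty": -0.1, "tz": -0.788, "hand": 1}, {"tx": 0.12, "ty": -0.22, "tz": -0.788, "hand": 1}, {"tx": 0.2, "ty": -0.34, "tz": -0.788, "hand": 1}, {"tx": 0.24, "ty": -0.43, "tz": -0.788, "hand": 1}]}}

```text
invalid input at $.commands[0]: expected keys tx, ty, tz, ax, ay, az, hand
```

Request:
{"name": "arm_command", "arguments": {"commands": [{"tx": 0, "ty": 0, "tz": -0.16, "ax": 0, "ay": 0, "az": 0, "hand": 1}, {"tx": 0, "ty": 0, "tz": -0.32, "ax": 0, "ay": 0, "az": 0, "hand": 1}, {"tx": 0, "ty": 0, "tz": -0.48, "ax": 0, "ay": 0, "az": 0, "hand": 1}, {"tx": 0, "ty": 0, "tz": -0.64, "ax": 0, "ay": 0, "az": 0, "hand": 1}, {"tx": 0.05, "ty": -0.1, "tz": -0.788, "ax": 0, "ay": 0, "az": 0, "hand": 1}, {"tx": 0.12, "ty": -0.22, "tz": -0.788, "ax": 0, "ay": 0, "az": 0, "hand": 1}, {"tx": 0.2, "ty": -0.34, "tz": -0.788, "ax": 0, "ay": 0, "az": 0, "hand": 1}, {"tx": 0.24, "ty": -0.43, "tz": -0.788, "ax": 0, "ay": 0, "az": 0, "hand": 1}]}}

```text
time_s: 0.77
tool_pos: [0.2217, -0.497, 0.4205]
orientation: [179.9, -0.1, 17.6]
ft_force: [1.6, 0.8, 0.1]
grip_width: 0.0869
grasp_force: 0.0
```

```bash
python3 - <<'E'
from u import *
units([(.26,-.40,.42,30),(.31,-.33,.42,38),(.37,-.27,.42,45),(.40,-.21,.42,60)],[.2197,-.4994,.42],[180,0,17.4])
E
```

```text
t [ 0.2727 -0.3312 -0.    ] a [-0.    0.   -0.07]
t [ 0.5473 -0.5386 -0.    ] a [ 0.      0.     -0.1144]
t [ 0.8481 -0.6958 -0.    ] a [ 0.      0.     -0.1533]
t [ 1.0344 -0.889  -0.    ] a [ 0.      0.     -0.2367]
```

Request:
{"name": "arm_command", "arguments": {"commands": [{"tx": 0.09, "ty": -0.11, "tz": 0, "ax": 0, "ay": 0, "az": -0.02, "hand": 1}, {"tx": 0.18, "ty": -0.22, "tz": 0, "ax": 0, "ay": 0, "az": -0.04, "hand": 1}, {"tx": 0.27, "ty": -0.33, "tz": 0, "ax": 0, "ay": 0, "az": -0.07, "hand": 1}, {"tx": 0.41, "ty": -0.44, "tz": 0, "ax": 0, "ay": 0, "az": -0.09, "hand": 1}, {"tx": 0.55, "ty": -0.54, "tz": 0, "ax": 0, "ay": 0, "az": -0.11, "hand": 1}, {"tx": 0.7, "ty": -0.62, "tz": 0, "ax": 0, "ay": 0, "az": -0.13, "hand": 1}, {"tx": 0.85, "ty": -0.7, "tz": 0, "ax": 0, "ay": 0, "az": -0.16, "hand": 1}, {"tx": 0.95, "ty": -0.8, "tz": 0, "ax": 0, "ay": 0, "az": -0.19, "hand": 1}]}}

```text
time_s: 1.43
tool_pos: [0.3877, -0.2364, 0.4189]
orientation: [-180.0, -0.0, 51.9]
ft_force: [-0.3, 0.3, 0.7]
grip_width: 0.0873
grasp_force: 0.0
```

```bash
python3 - <<'E'
from u import *
print(s["tool_pos"],s["orientation"],s["qpos"])
units([(.42,-.16,.42,60),(.45,-.04,.42,70),(.474,.088,.36,80.5),(.474,.088,.25,80.5)])
E
```

```text
[ 0.38773746 -0.23635096  0.41887984] [-1.79995148e+02 -7.21448378e-03  5.18667069e+01] [ 54.35148362  -6.36327063 -23.31954232  87.69521013  -2.54807742
  98.14800222  -7.3341092 ]
t [ 0.3199 -0.0871 -0.0044] a [-0.     -0.     -0.0452]
t [ 0.7716 -0.2891 -0.0044] a [-0.     -0.     -0.1007]
t [ 1.2335 -0.5297  0.2357] a [-0.     -0.     -0.1591]
t [ 1.2335 -0.5297  0.6757] a [-0.     -0.     -0.1591]
```

Request:
{"name": "arm_command", "arguments": {"commands": [{"tx": 0.15, "ty": -0.04, "tz": 0, "ax": 0, "ay": 0, "az": -0.02, "hand": 1}, {"tx": 0.3, "ty": -0.08, "tz": 0, "ax": 0, "ay": 0, "az": -0.04, "hand": 1}, {"tx": 0.45, "ty": -0.14, "tz": 0, "ax": 0, "ay": 0, "az": -0.06, "hand": 1}, {"tx": 0.6, "ty": -0.21, "tz": 0, "ax": 0, "ay": 0, "az": -0.08, "hand": 1}, {"tx": 0.75, "ty": -0.28, "tz": 0, "ax": 0, "ay": 0, "az": -0.1, "hand": 1}, {"tx": 0.88, "ty": -0.34, "tz": 0, "ax": 0, "ay": 0, "az": -0.12, "hand": 1}, {"tx": 1.0, "ty": -0.4, "tz": 0, "ax": 0, "ay": 0, "az": -0.14, "hand": 1}, {"tx": 1.0, "ty": -0.4, "tz": 0.0, "ax": 0, "ay": 0, "az": -0.16, "hand": 1}]}}

```text
time_s: 2.1
tool_pos: [0.4632, 0.0289, 0.4196]
orientation: [180.0, -0.2, 81.3]
ft_force: [-0.3, 0.1, 0.1]
grip_width: 0.0873
grasp_force: 0.0
```

```bash
python3 - <<'E'
from u import *
print(s["tool_pos"],s["orientation"],s["qpos"])
units([(.474,.088,.25,80.5),(.474,.088,.15,80.5)])
E
```

```text
[0.46320245 0.02886586 0.41963876] [ 1.79975776e+02 -1.51159050e-01  8.12995431e+01] [ 39.45556975  -5.56510367 -41.55243093  86.02458582  -3.87061338
  98.07571095 -11.21098563]
t [0.2386 0.0066 0.6792] a [ 0.0001 -0.0008  0.0044]
t [0.2375 0.0065 1.0792] a [ 0.0001 -0.0008  0.0044]
```

Request:
{"name": "arm_command", "arguments": {"commands": [{"tx": 0.12, "ty": 0, "tz": 0.06, "ax": 0, "ay": 0, "az": 0, "hand": 0.5}, {"tx": 0.24, "ty": 0.006, "tz": 0.18, "ax": 0, "ay": 0, "az": 0.0045, "hand": 0.5}, {"tx": 0.239, "ty": 0.0065, "tz": 0.34, "ax": 0, "ay": 0, "az": 0.0045, "hand": 0.5}, {"tx": 0.239, "ty": 0.0065, "tz": 0.5, "ax": 0, "ay": 0, "az": 0.0045, "hand": 0.5}, {"tx": 0.239, "ty": 0.0065, "tz": 0.66, "ax": 0, "ay": 0, "az": 0.0045, "hand": 0.5}, {"tx": 0.239, "ty": 0.0065, "tz": 0.82, "ax": 0, "ay": 0, "az": 0.0045, "hand": 0.5}, {"tx": 0.239, "ty": 0.0065, "tz": 0.95, "ax": 0, "ay": 0, "az": 0.0045, "hand": 0.5}, {"tx": 0.239, "ty": 0.0065, "tz": 1.0, "ax": 0, "ay": 0, "az": 0.0045, "hand": 0.5}]}}

```text
time_s: 2.77
tool_pos: [0.4711, 0.0782, 0.1644]
orientation: [-179.6, 0.1, 79.6]
ft_force: [-1.0, -0.6, 0.3]
grip_width: 0.0455
grasp_force: 0.0
```

```bash
python3 - <<'E'
from u import *
from h import *
print(s["tool_pos"],s["orientation"],s["qpos"])
units([(.474,.088,.045,80.5)])
a=[]
for n,(x,y,w,h) in {"top":(240,215,76,60),"scene":(255,170,90,100)}.items():
    f=grab(n);a.append(cv2.resize(f["image"][y:y+h,x:x+w,::-1],(400,400),interpolation=cv2.INTER_CUBIC))
cv2.imwrite("pics/g1.png",np.hstack(a))
E
```

```text
[0.47109295 0.07822969 0.16440323] [-1.79565293e+02  1.07476021e-01  7.96129722e+01] [ 35.09398858   2.19548724 -48.02493191 109.50360621   1.66442289
  69.47751226 -23.89341119]
t [0.0414 0.008  0.4775] a [-0.0024  0.0006 -0.0049]
```

View pics/g1.png

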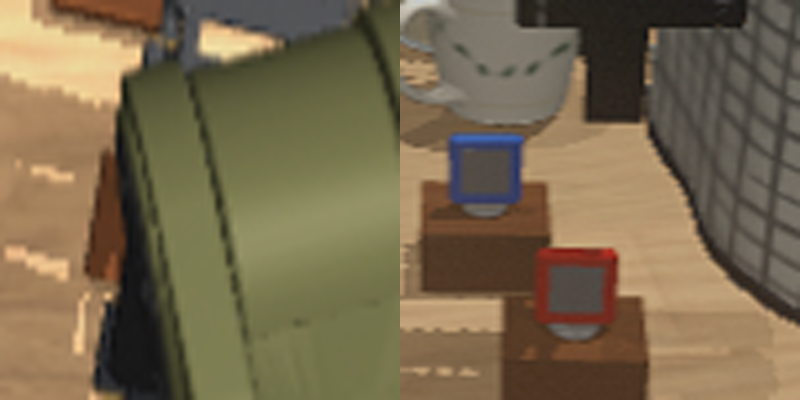

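The gripper hangs above and behind the red key in the scene view, and the arm blocks the top view. I'll get a settled reading before going down.

Request:
{"name": "arm_command", "arguments": {"commands": [{"tx": 0, "ty": 0, "tz": 0, "ax": 0, "ay": 0, "az": 0, "hand": 0.5}, {"tx": 0, "ty": 0, "tz": 0, "ax": 0, "ay": 0, "az": 0, "hand": 0.5}]}}

```text
time_s: 3.03
tool_pos: [0.4758, 0.0791, 0.171]
orientation: [179.9, -0.0, 79.6]
ft_force: [-0.8, 0.2, 0.0]
grip_width: 0.0437
grasp_force: 0.0
```

```bash
python3 - <<'E'
from u import *
print(s["tool_pos"],s["orientation"])
units([(.474,.088,.045,80.5)])
E
```

```text
[0.47581991 0.07908571 0.17097875] [ 1.79867974e+02 -2.82723919e-02  7.95971334e+01]
t [ 0.0335 -0.0148  0.5039] a [ 0.0007 -0.0002 -0.005 ]
```

Request:
{"name": "arm_command", "arguments": {"commands": [{"tx": 0.0335, "ty": -0.0148, "tz": 0.05, "ax": 0, "ay": 0, "az": -0.005, "hand": 0.5}, {"tx": 0.0335, "ty": -0.0148, "tz": 0.12, "ax": 0, "ay": 0, "az": -0.005, "hand": 0.5}, {"tx": 0.0335, "ty": -0.0148, "tz": 0.2, "ax": 0, "ay": 0, "az": -0.005, "hand": 0.5}, {"tx": 0.0335, "ty": -0.0148, "tz": 0.28, "ax": 0, "ay": 0, "az": -0.005, "hand": 0.5}, {"tx": 0.0335, "ty": -0.0148, "tz": 0.36, "ax": 0, "ay": 0, "az": -0.005, "hand": 0.5}, {"tx": 0.0335, "ty": -0.0148, "tz": 0.43, "ax": 0, "ay": 0, "az": -0.005, "hand": 0.5}, {"tx": 0.0335, "ty": -0.0148, "tz": 0.48, "ax": 0, "ay": 0, "az": -0.005, "hand": 0.5}, {"tx": 0.0335, "ty": -0.0148, "tz": 0.504, "ax": 0, "ay": 0, "az": -0.005, "hand": 0.5}]}}

```text
time_s: 3.7
tool_pos: [0.4729, 0.0875, 0.0431]
orientation: [-180.0, 0.0, 80.5]
ft_force: [-0.5, 0.1, 0.3]
grip_width: 0.0439
grasp_force: 0.0
```

Request:
{"name": "arm_command", "arguments": {"commands": [{"tx": 0, "ty": 0, "tz": 0, "ax": 0, "ay": 0, "az": 0, "hand": 0.5}, {"tx": 0, "ty": 0, "tz": 0, "ax": 0, "ay": 0, "az": 0, "hand": 0.5}]}}

```text
time_s: 3.87
tool_pos: [0.4735, 0.0879, 0.0444]
orientation: [179.9, -0.0, 80.5]
ft_force: [-0.4, 0.4, -0.0]
grip_width: 0.0433
grasp_force: 0.0
```

```bash
python3 - <<'E'
from u import *
from h import *
print(s["tool_pos"],s["orientation"])
units([(.474,.088,.045,80.5)])
f=grab("scene");x,y,w,h=245,190,90,80
cv2.imwrite("pics/g2.png",cv2.resize(f["image"][y:y+h,x:x+w,::-1],(w*6,h*6),interpolation=cv2.INTER_CUBIC))
E
```

```text
[0.47345497 0.08790267 0.04437818] [ 1.79931455e+02 -1.78538331e-02  8.04917500e+01]
t [ 0.0007  0.0021 -0.0025] a [ 0.0004 -0.0001 -0.    ]
```

View pics/g2.png

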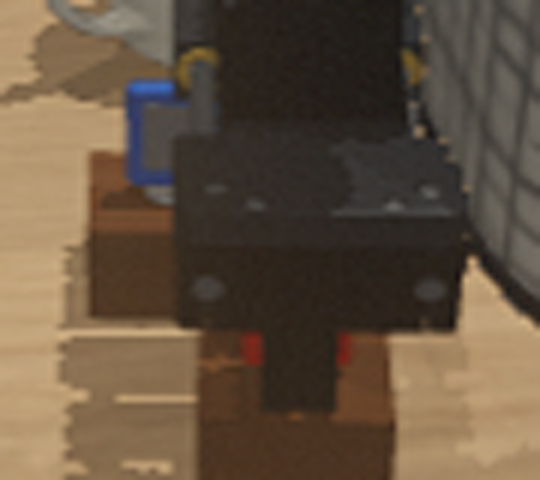

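The finger covers x from 262 to 337, with red visible evenly on both sides at 242 and 352, so the gripper is centred on the head. Closing.

Request:
{"name": "arm_command", "arguments": {"commands": [{"tx": 0, "ty": 0, "tz": 0, "ax": 0, "ay": 0, "az": 0, "hand": 0.3}, {"tx": 0, "ty": 0, "tz": 0, "ax": 0, "ay": 0, "az": 0, "hand": 0}, {"tx": 0, "ty": 0, "tz": 0, "ax": 0, "ay": 0, "az": 0, "hand": 0}, {"tx": 0, "ty": 0, "tz": 0, "ax": 0, "ay": 0, "az": 0, "hand": 0}, {"tx": 0, "ty": 0, "tz": 0, "ax": 0, "ay": 0, "az": 0, "hand": 0}, {"tx": 0, "ty": 0, "tz": 0, "ax": 0, "ay": 0, "az": 0, "hand": 0}, {"tx": 0, "ty": 0, "tz": 0, "ax": 0, "ay": 0, "az": 0, "hand": 0}, {"tx": 0, "ty": 0, "tz": 0, "ax": 0, "ay": 0, "az": 0, "hand": 0}], "newtons": 40}}

```text
time_s: 4.58
tool_pos: [0.4738, 0.0876, 0.0439]
orientation: [179.9, -0.0, 80.5]
ft_force: [3.0, -1.0, -0.2]
grip_width: 0.0075
grasp_force: 40.0
```

```bash
python3 - <<'E'
from u import *
print(s["tool_pos"],s["orientation"],s["ft_force"],s["ft_torque"],s["grip_width"],s["grasp_force"])
E
```

```text
[0.47384047 0.0876011  0.04392263] [ 1.79865244e+02 -2.64226655e-02  8.04834862e+01] [ 2.99857654 -1.04372153 -0.16818717] [-0.18362711 -0.86160065 -0.03870726] 0.007511059683990345 39.99837700626813
```

Request:
{"name": "arm_command", "arguments": {"commands": [{"tx": 0, "ty": 0, "tz": -0.04, "ax": 0, "ay": 0, "az": 0, "hand": 0}, {"tx": 0, "ty": 0, "tz": -0.09, "ax": 0, "ay": 0, "az": 0, "hand": 0}, {"tx": 0, "ty": 0, "tz": -0.15, "ax": 0, "ay": 0, "az": 0, "hand": 0}, {"tx": 0, "ty": 0, "tz": -0.22, "ax": 0, "ay": 0, "az": 0, "hand": 0}, {"tx": 0, "ty": 0, "tz": -0.3, "ax": 0, "ay": 0, "az": 0, "hand": 0}, {"tx": 0, "ty": 0, "tz": -0.38, "ax": 0, "ay": 0, "az": 0, "hand": 0}, {"tx": 0, "ty": 0, "tz": -0.46, "ax": 0, "ay": 0, "az": 0, "hand": 0}, {"tx": 0, "ty": 0, "tz": -0.48, "ax": 0, "ay": 0, "az": 0, "hand": 0}]}}

```text
time_s: 5.25
tool_pos: [0.4738, 0.0884, 0.1662]
orientation: [179.8, -0.0, 80.5]
ft_force: [0.4, 0.5, -0.5]
grip_width: 0.0073
grasp_force: 40.0
```

```bash
python3 - <<'E'
from u import *
print(s["tool_pos"],s["orientation"],s["ft_force"],s["ft_torque"],s["grip_width"],s["grasp_force"],s["qpos"])
units([(.467,.3227,.165,190)])
E
```

```text
[0.47377411 0.08835093 0.16623499] [ 1.79804348e+02 -2.08953776e-02  8.05115100e+01] [ 0.35782102  0.48247775 -0.46686365] [ 0.04277409 -0.15223236 -0.00619398] 0.007336286119416263 39.999085252638906 [ 34.92803063   2.20123156 -49.06277886 109.30910937   1.8435525
  69.07033201 -24.2555489 ]
t [ 0.9201 -0.1813  0.0047] a [ 0.0008  0.001  -0.6083]
```

Request:
{"name": "arm_command", "arguments": {"commands": [{"tx": 0.08, "ty": -0.02, "tz": 0, "ax": 0, "ay": 0, "az": -0.035, "hand": 0}, {"tx": 0.2, "ty": -0.04, "tz": 0, "ax": 0, "ay": 0, "az": -0.07, "hand": 0}, {"tx": 0.32, "ty": -0.06, "tz": 0, "ax": 0, "ay": 0, "az": -0.105, "hand": 0}, {"tx": 0.44, "ty": -0.09, "tz": 0, "ax": 0, "ay": 0, "az": -0.14, "hand": 0}, {"tx": 0.56, "ty": -0.11, "tz": 0, "ax": 0, "ay": 0, "az": -0.175, "hand": 0}, {"tx": 0.68, "ty": -0.13, "tz": 0, "ax": 0, "ay": 0, "az": -0.21, "hand": 0}, {"tx": 0.8, "ty": -0.16, "tz": 0, "ax": 0, "ay": 0, "az": -0.245, "hand": 0}, {"tx": 0.92, "ty": -0.181, "tz": 0.0, "ax": 0, "ay": 0, "az": -0.28, "hand": 0}]}}

```text
time_s: 5.92
tool_pos: [0.4648, 0.3231, 0.1625]
orientation: [-179.9, -0.0, 131.2]
ft_force: [0.4, -0.0, 0.5]
grip_width: 0.0077
grasp_force: 40.0
```

```bash
python3 - <<'E'
from u import *
print(s["tool_pos"],s["orientation"],s["qpos"])
units([(.467,.3227,.165,190)])
E
```

```text
[0.46479111 0.32312319 0.16247266] [-1.79878461e+02 -2.66524632e-02  1.31207911e+02] [ 13.14469453  20.08582663 -60.46093744  98.17560789  18.21024263
  72.58801801 -10.20138619]
t [-0.0071  0.0055 -0.0101] a [-0.0005 -0.0005 -0.3266]
```

Request:
{"name": "arm_command", "arguments": {"commands": [{"tx": 0, "ty": 0, "tz": 0, "ax": 0, "ay": 0, "az": -0.04, "hand": 0}, {"tx": 0, "ty": 0, "tz": 0, "ax": 0, "ay": 0, "az": -0.08, "hand": 0}, {"tx": 0, "ty": 0, "tz": 0, "ax": 0, "ay": 0, "az": -0.12, "hand": 0}, {"tx": 0, "ty": 0, "tz": 0, "ax": 0, "ay": 0, "az": -0.16, "hand": 0}, {"tx": 0, "ty": 0, "tz": 0, "ax": 0, "ay": 0, "az": -0.2, "hand": 0}, {"tx": 0, "ty": 0, "tz": 0, "ax": 0, "ay": 0, "az": -0.24, "hand": 0}, {"tx": 0, "ty": 0, "tz": 0, "ax": 0, "ay": 0, "az": -0.28, "hand": 0}, {"tx": 0, "ty": 0, "tz": 0, "ax": 0, "ay": 0, "az": -0.327, "hand": 0}]}}

```text
time_s: 6.58
tool_pos: [0.4652, 0.3217, 0.1625]
orientation: [-180.0, -0.1, -171.4]
ft_force: [-0.1, 0.0, -0.9]
grip_width: 0.0078
grasp_force: 40.0
```

Request:
{"name": "arm_command", "arguments": {"commands": [{"tx": 0, "ty": 0, "tz": 0, "ax": 0, "ay": 0, "az": 0, "hand": 0}, {"tx": 0, "ty": 0, "tz": 0, "ax": 0, "ay": 0, "az": 0, "hand": 0}, {"tx": 0, "ty": 0, "tz": 0, "ax": 0, "ay": 0, "az": 0, "hand": 0}]}}

```text
time_s: 6.83
tool_pos: [0.4656, 0.3219, 0.163]
orientation: [-180.0, -0.1, -172.0]
ft_force: [-0.2, 0.1, -0.1]
grip_width: 0.0075
grasp_force: 40.0
```

```bash
python3 - <<'E'
from u import *
from h import *
print(s["tool_pos"],s["orientation"],s["qpos"],s["ft_force"],s["ft_torque"])
units([(.467,.3227,.165,190),(.467,.3227,.126,190)])
for n in("scene","top"):
    f=grab(n); np.save(n+"1.npy",f,allow_pickle=True)
    p=proj(f,s["tool_pos"]); print(n,p, proj(f,np.array([.467,.3227,.084])))
    x,y=(int(p[0])-35,int(p[1])-35)
    c=cv2.resize(f["image"][y:y+80,x:x+80,::-1],(400,400),interpolation=cv2.INTER_CUBIC)
    print(x,y); cv2.imwrite(f"pics/k_{n}.png",c)
cv2.imwrite("pics/k.png",np.hstack([cv2.imread("pics/k_scene.png"),cv2.imread("pics/k_top.png")]))
E
```

```text
[0.46564807 0.3218999  0.16300767] [-1.79987181e+02 -5.62027572e-02 -1.71976298e+02] [ 20.35713384  26.04487089 -71.92834317  98.0401417   25.58147807
  74.94526505  41.22986253] [-0.21368133  0.09141196 -0.07320381] [ 0.13672056 -0.09459024 -0.03481959]
t [-0.0058  0.0024 -0.008 ] a [-0.0001 -0.0003 -0.011 ]
t [-0.0059  0.0024  0.148 ] a [-0.0001 -0.0003 -0.011 ]
scene [156.07683064 204.20654448] [161.58869613 243.36862275]
121 169
top [170.91882006 250.39398228] [175.65098134 249.79692552]
135 215
```

View pics/k.png

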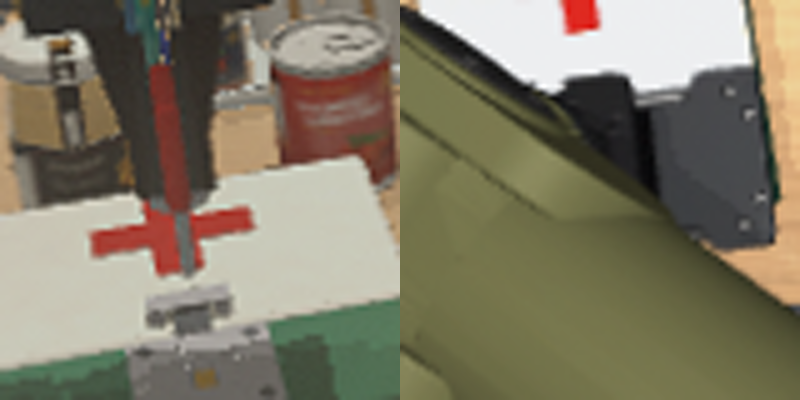

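In the scene view the key is seen edge-on with its blade tip at crop (188,275). The keyhole is at crop (205,378). The top view is blocked.

```bash
python3 - <<'E'
from h import *
f=np.load("scene1.npy",allow_pickle=True).item()
T=manip.state()["tool_pos"]
def crop(p): return (p-np.array([121,169])+.5)*5-.5
for dz in (.028,.019,-.005,-.036): print(dz,crop(proj(f,T+[0,0,dz])))
print("hole",crop(proj(f,np.array([.467,.3227,.084]))))
im=f["image"]; 
# blade & head column centres per row
for r in range(182,225):
    row=im[r,145:172].astype(int)
    red=np.nonzero((row[:,0]>1.7*row[:,1])&(row[:,0]>50))[0]+145
    grey=np.nonzero((abs(row[:,0]-row[:,2])<25)&(row[:,0]>90)&(row[:,0]<165))[0]+145
    if r%2==0: print(r, (r-169+.5)*5-.5,"red",(red.mean()-121+.5)*5-.5 if len(red) else 0,len(red),"grey",(grey.mean()-121+.5)*5 if len(grey) else 0,len(grey))
E
```

```text
0.028 [165.87009912 101.38383904]
0.019 [169.49731887 126.0376032 ]
-0.005 [178.99304577 190.24869003]
-0.036 [190.88482396 270.00136532]
hole [204.94348067 373.84311377]
182 67.0 red 172.0 5 grey 0 0
184 77.0 red 159.5 4 grey 0 0
186 87.0 red 162.0 5 grey 242.5 1
188 97.0 red 162.0 5 grey 234.375 8
190 107.0 red 164.5 4 grey 230.0 6
192 117.0 red 167.0 5 grey 0 0
194 127.0 red 167.0 5 grey 0 0
196 137.0 red 169.5 4 grey 0 0
198 147.0 red 172.0 5 grey 0 0
200 157.0 red 172.0 5 grey 0 0
202 167.0 red 172.0 5 grey 0 0
204 177.0 red 174.5 4 grey 0 0
206 187.0 red 177.0 5 grey 217.5 1
208 197.0 red 177.0 5 grey 186.25 4
210 207.0 red 169.5 4 grey 171.6666666666667 6
212 217.0 red 199.5 18 grey 182.5 3
214 227.0 red 187.68181818181813 22 grey 182.5 3
216 237.0 red 154.30769230769226 13 grey 185.0 2
218 247.0 red 154.72727272727266 11 grey 187.5 3
220 257.0 red 172.0 6 grey 187.5 3
222 267.0 red 167.0 5 grey 190.0 2
224 277.0 red 0 0 grey 187.5 1
```

```bash
python3 - <<'E'
from u import *
print(s["tool_pos"])
units([(.467,.3223,.126,190),(.467,.3223,.116,190)])
E
```

```text
[0.46579453 0.32198628 0.16330066]
t [-0.005   0.0006  0.1492] a [-0.0001 -0.0001 -0.0106]
t [-0.005   0.0006  0.1892] a [-0.0001 -0.0001 -0.0106]
```

Request:
{"name": "arm_command", "arguments": {"commands": [{"tx": -0.005, "ty": 0.0006, "tz": 0.03, "ax": 0, "ay": 0, "az": -0.0106, "hand": 0}, {"tx": -0.005, "ty": 0.0006, "tz": 0.08, "ax": 0, "ay": 0, "az": -0.0106, "hand": 0}, {"tx": -0.005, "ty": 0.0006, "tz": 0.12, "ax": 0, "ay": 0, "az": -0.0106, "hand": 0}, {"tx": -0.005, "ty": 0.0006, "tz": 0.149, "ax": 0, "ay": 0, "az": -0.0106, "hand": 0}, {"tx": -0.005, "ty": 0.0006, "tz": 0.149, "ax": 0, "ay": 0, "az": -0.0106, "hand": 0}, {"tx": -0.005, "ty": 0.0006, "tz": 0.149, "ax": 0, "ay": 0, "az": -0.0106, "hand": 0}], "newtons": 60}}

```text
time_s: 7.43
tool_pos: [0.4667, 0.3222, 0.1254]
orientation: [-180.0, -0.1, -169.9]
ft_force: [0.4, -0.1, -0.4]
grip_width: 0.0076
grasp_force: 60.0
```

```bash
python3 - <<'E'
from u import *
from h import *
print(s["tool_pos"],s["orientation"],s["ft_force"],s["ft_torque"])
units([(.467,.3223,.126,190),(.467,.3223,.116,190)])
f=grab("scene"); T=s["tool_pos"]
x,y=130,195
c=cv2.resize(f["image"][y:y+60,x:x+70,::-1],(560,480),interpolation=cv2.INTER_CUBIC)
cv2.imwrite("pics/k2.png",c)
for P in (T+[0,0,.019],T-[0,0,.036],np.array([.467,.3227,.084])): print(((proj(f,P)-[x,y]+.5)*8-.5).round(1))
E
```

```text
[0.46669977 0.32218247 0.12544231] [-1.79981605e+02 -8.51049277e-02 -1.69890258e+02] [ 0.40666819 -0.12118009 -0.42369322] [ 0.12172296 -0.13088917 -0.03741572]
t [-0.0013  0.0003 -0.0022] a [-0.0001 -0.0005  0.0006]
t [-0.0013  0.0003  0.0378] a [-0.0001 -0.0005  0.0006]
[222.6 152.2]
[255.4 370.4]
[256.2 390.4]
```

View pics/k2.png

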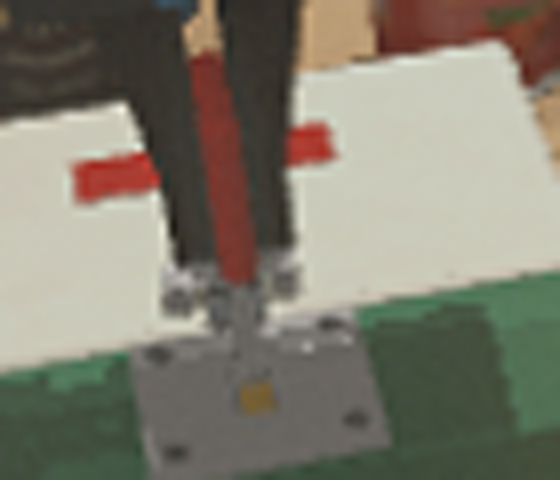

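The blade now points straight at the keyhole, which shows at (256,397). I'll go down gently.

Request:
{"name": "arm_command", "arguments": {"commands": [{"tx": -0.001, "ty": 0.0003, "tz": 0.01, "ax": 0, "ay": 0, "az": 0, "hand": 0}, {"tx": -0.001, "ty": 0.0003, "tz": 0.018, "ax": 0, "ay": 0, "az": 0, "hand": 0}, {"tx": -0.001, "ty": 0.0003, "tz": 0.026, "ax": 0, "ay": 0, "az": 0, "hand": 0}, {"tx": -0.001, "ty": 0.0003, "tz": 0.034, "ax": 0, "ay": 0, "az": 0, "hand": 0}, {"tx": -0.001, "ty": 0.0003, "tz": 0.042, "ax": 0, "ay": 0, "az": 0, "hand": 0}, {"tx": -0.001, "ty": 0.0003, "tz": 0.042, "ax": 0, "ay": 0, "az": 0, "hand": 0}]}}

```text
time_s: 7.98
tool_pos: [0.4673, 0.3223, 0.1153]
orientation: [-180.0, -0.0, -169.9]
ft_force: [-0.2, -0.2, 0.3]
grip_width: 0.0077
grasp_force: 60.0
```

```bash
python3 - <<'E'
from u import *
print(s["tool_pos"],s["orientation"],s["ft_force"],s["ft_torque"])
E
```

```text
[0.4672513  0.32228058 0.11530415] [-1.79978020e+02 -3.09735886e-02 -1.69898012e+02] [-0.21737146 -0.22110864  0.34966603] [ 0.10013562 -0.10550988 -0.03969152]
```

No contact force, with the tip about 5 mm inside the hole. Continuing down.

Request:
{"name": "arm_command", "arguments": {"commands": [{"tx": 0, "ty": 0, "tz": 0.01, "ax": 0, "ay": 0, "az": 0, "hand": 0}, {"tx": 0, "ty": 0, "tz": 0.02, "ax": 0, "ay": 0, "az": 0, "hand": 0}, {"tx": 0, "ty": 0, "tz": 0.03, "ax": 0, "ay": 0, "az": 0, "hand": 0}, {"tx": 0, "ty": 0, "tz": 0.04, "ax": 0, "ay": 0, "az": 0, "hand": 0}, {"tx": 0, "ty": 0, "tz": 0.05, "ax": 0, "ay": 0, "az": 0, "hand": 0}, {"tx": 0, "ty": 0, "tz": 0.06, "ax": 0, "ay": 0, "az": 0, "hand": 0}, {"tx": 0, "ty": 0, "tz": 0.07, "ax": 0, "ay": 0, "az": 0, "hand": 0}, {"tx": 0, "ty": 0, "tz": 0.08, "ax": 0, "ay": 0, "az": 0, "hand": 0}]}}

```text
time_s: 8.65
tool_pos: [0.4683, 0.322, 0.0964]
orientation: [-179.9, 0.1, -170.0]
ft_force: [-0.6, -3.0, 11.9]
grip_width: 0.0072
grasp_force: 60.0
```

```bash
python3 - <<'E'
from u import *
print(s["tool_pos"],s["orientation"],s["ft_force"],s["ft_torque"])
E
```

```text
[0.46834209 0.32196728 0.09638012] [-1.79924199e+02  6.38163091e-02 -1.69950050e+02] [-0.57038627 -3.03980722 11.91310841] [-0.71928477  0.06573362 -0.01169361]
```

Request:
{"name": "arm_command", "arguments": {"commands": [{"tx": 0, "ty": 0, "tz": 0.008, "ax": 0, "ay": 0, "az": 0, "hand": 0}, {"tx": 0, "ty": 0, "tz": 0.014, "ax": 0, "ay": 0, "az": 0, "hand": 0}, {"tx": 0, "ty": 0, "tz": 0.02, "ax": 0, "ay": 0, "az": 0, "hand": 0}, {"tx": 0, "ty": 0, "tz": 0.024, "ax": 0, "ay": 0, "az": 0, "hand": 0}, {"tx": 0, "ty": 0, "tz": 0.024, "ax": 0, "ay": 0, "az": 0, "hand": 0}, {"tx": 0, "ty": 0, "tz": 0.024, "ax": 0, "ay": 0, "az": 0, "hand": 0}]}}

```text
time_s: 9.15
tool_pos: [0.4683, 0.3233, 0.0916]
orientation: [180.0, 0.1, -169.9]
ft_force: [-1.1, -3.4, 14.0]
grip_width: 0.0075
grasp_force: 60.0
```

```bash
python3 - <<'E'
from u import *
from h import *
print(s["tool_pos"],s["orientation"],s["ft_force"],s["ft_torque"])
f=grab("scene")
x,y=130,195
cv2.imwrite("pics/k3.png",cv2.resize(f["image"][y:y+60,x:x+70,::-1],(560,480),interpolation=cv2.INTER_CUBIC))
E
```

```text
[0.46827515 0.32325408 0.09156748] [ 1.79986829e+02  1.19629781e-01 -1.69910965e+02] [-1.12752673 -3.35122271 14.00876459] [-0.81539275  0.17953884 -0.05675779]
```

View pics/k3.png

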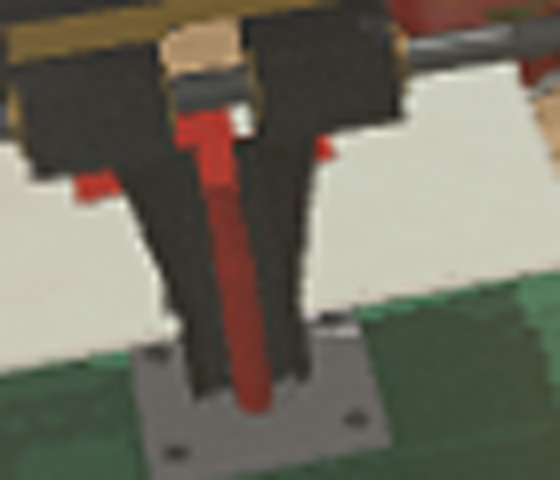

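The key is nearly down and the collar is hidden just under the fingertips. I'll push a little more with a slight wiggle to check that it seats.

Request:
{"name": "arm_command", "arguments": {"commands": [{"tx": 0, "ty": 0, "tz": 0.004, "ax": 0, "ay": 0, "az": 0.008, "hand": 0}, {"tx": 0, "ty": 0.001, "tz": 0.006, "ax": 0, "ay": 0, "az": -0.008, "hand": 0}, {"tx": 0, "ty": -0.001, "tz": 0.008, "ax": 0, "ay": 0, "az": 0.008, "hand": 0}, {"tx": 0, "ty": 0, "tz": 0.008, "ax": 0, "ay": 0, "az": 0, "hand": 0}, {"tx": 0, "ty": 0, "tz": 0.008, "ax": 0, "ay": 0, "az": 0, "hand": 0}, {"tx": 0, "ty": 0, "tz": 0.008, "ax": 0, "ay": 0, "az": 0, "hand": 0}]}}

```text
time_s: 9.7
tool_pos: [0.4685, 0.3236, 0.0915]
orientation: [-180.0, 0.2, -169.9]
ft_force: [-4.5, -6.0, 25.7]
grip_width: 0.0074
grasp_force: 60.0
```

```bash
python3 - <<'E'
from u import *
print(s["tool_pos"],s["orientation"],s["ft_force"],s["ft_torque"])
E
```

```text
[0.46849719 0.32356265 0.0914852 ] [-1.79966631e+02  1.66909458e-01 -1.69923650e+02] [-4.50157826 -6.02556452 25.73814722] [-1.57615085  0.86456035 -0.08219546]
```

The force rose with no further travel at z = 0.0915, so the collar is on the plate. I'll ease the side and down loads slightly and turn clockwise, which is +az.

Request:
{"name": "arm_command", "arguments": {"commands": [{"tx": 0.003, "ty": -0.002, "tz": -0.004, "ax": 0, "ay": 0, "az": 0.02, "hand": 0}, {"tx": 0.003, "ty": -0.002, "tz": -0.004, "ax": 0, "ay": 0, "az": 0.05, "hand": 0}, {"tx": 0.003, "ty": -0.002, "tz": -0.004, "ax": 0, "ay": 0, "az": 0.08, "hand": 0}, {"tx": 0.003, "ty": -0.002, "tz": -0.004, "ax": 0, "ay": 0, "az": 0.11, "hand": 0}, {"tx": 0.003, "ty": -0.002, "tz": -0.004, "ax": 0, "ay": 0, "az": 0.14, "hand": 0}, {"tx": 0.003, "ty": -0.002, "tz": -0.004, "ax": 0, "ay": 0, "az": 0.17, "hand": 0}, {"tx": 0.003, "ty": -0.002, "tz": -0.004, "ax": 0, "ay": 0, "az": 0.2, "hand": 0}, {"tx": 0.003, "ty": -0.002, "tz": -0.004, "ax": 0, "ay": 0, "az": 0.2, "hand": 0}]}}

```text
time_s: 10.37
tool_pos: [0.4686, 0.3232, 0.0915]
orientation: [179.8, 0.2, 153.9]
ft_force: [-1.1, -3.2, 15.7]
grip_width: 0.0074
grasp_force: 60.0
```

```bash
python3 - <<'E'
from u import *
print(s["tool_pos"],s["orientation"],s["ft_force"],s["ft_torque"],s["qpos"])
E
```

```text
[0.46862423 0.32322606 0.09153816] [179.80371407   0.20679987 153.86743739] [-1.06833622 -3.17342597 15.66707531] [-0.78350903 -0.03357788  0.01075167] [ 12.55008508  25.96094293 -60.74914179 102.3426915   24.83715371
  66.1272645    7.83137112]
```

Request:
{"name": "arm_command", "arguments": {"commands": [{"tx": 0, "ty": 0, "tz": 0, "ax": 0, "ay": 0, "az": 0.025, "hand": 0}, {"tx": 0, "ty": 0, "tz": 0, "ax": 0, "ay": 0, "az": 0.05, "hand": 0}, {"tx": 0, "ty": 0, "tz": 0, "ax": 0, "ay": 0, "az": 0.075, "hand": 0}, {"tx": 0, "ty": 0, "tz": 0, "ax": 0, "ay": 0, "az": 0.1, "hand": 0}, {"tx": 0, "ty": 0, "tz": 0, "ax": 0, "ay": 0, "az": 0.125, "hand": 0}, {"tx": 0, "ty": 0, "tz": 0, "ax": 0, "ay": 0, "az": 0.15, "hand": 0}, {"tx": 0, "ty": 0, "tz": 0, "ax": 0, "ay": 0, "az": 0.175, "hand": 0}, {"tx": 0, "ty": 0, "tz": 0, "ax": 0, "ay": 0, "az": 0.2, "hand": 0}]}}

```text
time_s: 11.03
tool_pos: [0.4683, 0.3231, 0.0915]
orientation: [179.8, 0.0, 117.9]
ft_force: [-1.6, -4.6, 17.0]
grip_width: 0.0077
grasp_force: 60.0
```

Request:
{"name": "arm_command", "arguments": {"commands": [{"tx": 0, "ty": 0, "tz": 0, "ax": 0, "ay": 0, "az": 0.025, "hand": 0}, {"tx": 0, "ty": 0, "tz": 0, "ax": 0, "ay": 0, "az": 0.05, "hand": 0}, {"tx": 0, "ty": 0, "tz": 0, "ax": 0, "ay": 0, "az": 0.075, "hand": 0}, {"tx": 0, "ty": 0, "tz": 0, "ax": 0, "ay": 0, "az": 0.1, "hand": 0}, {"tx": 0, "ty": 0, "tz": 0, "ax": 0, "ay": 0, "az": 0.12, "hand": 0}, {"tx": 0, "ty": 0, "tz": 0, "ax": 0, "ay": 0, "az": 0.13, "hand": 0}, {"tx": 0, "ty": 0, "tz": 0, "ax": 0, "ay": 0, "az": 0.13, "hand": 0}, {"tx": 0, "ty": 0, "tz": 0, "ax": 0, "ay": 0, "az": 0.13, "hand": 0}]}}

```text
time_s: 11.7
tool_pos: [0.4685, 0.3232, 0.0915]
orientation: [179.7, -0.1, 94.7]
ft_force: [-0.6, -2.8, 16.9]
grip_width: 0.0074
grasp_force: 60.0
```

```bash
python3 - <<'E'
from u import *
from h import *
print(s["tool_pos"],s["orientation"],s["ft_force"],s["ft_torque"],s["qpos"])
a=[]
for n,(x,y) in {"scene":(125,185),"top":(140,205)}.items():
    f=grab(n);a.append(cv2.resize(f["image"][y:y+75,x:x+75,::-1],(400,400),interpolation=cv2.INTER_CUBIC))
cv2.imwrite("pics/k4.png",np.hstack(a))
E
```

```text
[0.46850068 0.32318882 0.09154694] [ 1.79737909e+02 -6.36894746e-02  9.47124910e+01] [-0.63426816 -2.76426606 16.87882649] [-0.85667668  0.18674963  0.0028308 ] [  4.23243245  21.19789696 -49.17357758 102.57251198  17.83808565
  64.071473   -46.17367613]
```

View pics/k4.png

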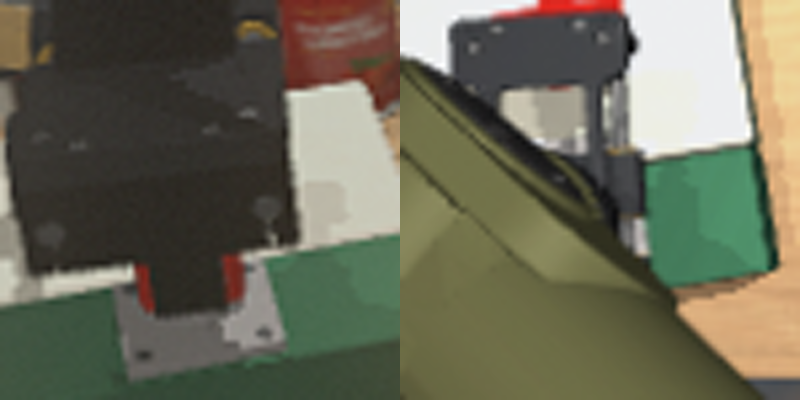

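The finger now hides the middle of the head in the scene view. Red shows broadside at (145,285) and (235,280), so the key has turned with the gripper, by about 95°. It is still seated at z = 0.0915 and gripped at 60 N. Handing in.

```bash
python3 -c "
from plant import manip
s=manip.state();print(s['time_s'],s['grasp_force']);print(manip.hand_in())"
```

```text
11.8 60.00513439066708
the job is handed in; nothing more can be done
None
```

I handed the job in at 11.8 s: the red key is down in the lock, turned about 95° clockwise and still gripped at 60 N; the hand-in gave no verdict, and the plug's own angle could not be read directly.

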